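# Line up the pump set's pulleys with a straightedge

## Task

The belt is off this pump set and the motor's foot bolts are slack. First slide the straightedge along the bench until it lies flush against the machined face of the large pump pulley, touching both sides of its rim at once and reaching across in front of the motor's pulley. Then slide the motor forward along its slots until its pulley just touches the straightedge too, without shoving the straightedge off the pump pulley; keep the straightedge flat on the bench, leave it in place against both pulleys, and do not disturb the spanner, the tin or the tray.

Things in the scene. Friction and masses are not known exactly. Their poses are not given: they have to be found in the camera images.
- pumpset: Fixed pump set: brass pump (its x < 0 half) and grey motor (x > 0) on a white bed plate, 430 mm along x, 10 mm thick, y -280 to -45 mm; the pulleys overhang its front edge. Origin on the bench, midway between the shafts, in the plane of the pump pulley's outer face. z up, x along the faces, y the way the faces look and the motor slides. Pipe flange 216 mm high at x -188 to -108, y -201 to -121 mm.
- pump_rim_near (a point): First of two points low on the pump pulley's outer rim face: pump set frame x = -155 mm, y = 0, 30 mm above the bench. The pump pulley is 170 mm in diameter, axis at x = -100 mm and 92 mm above the bench, top at 177 mm. Axes as the pump set's. In front of the faces is bare bench.
- pump_rim_far (a point): Second point low on the pump pulley's outer rim face: pump set frame x = -45 mm, y = 0, 30 mm above the bench. Axes as the pump set's.
- motor_rim (a point): Point on the outer face of the motor's pulley (104 mm diameter, axis 66 mm above the bench) straight below its axis, 30 mm above the bench, pump set frame x = +100 mm. At the start 12 to 32 mm behind (-y of) the pump pulley's face plane; moves with the motor along the pump set's y, up to 18 mm past that plane. Axes as the pump set's.
- motor_box (a point): Middle of the upright rear face of the terminal box on the motor, 150 mm up, 137 mm behind (-y) motor_rim. Box 70 (x) by 60 mm, lid edge 2 mm proud, top 165 mm up. Behind it 69 mm of round motor top, at most 121 mm up, free above. Pushed towards +y here the motor slides, with about 8 N friction, and stays where left. Axes as the pump set's.
- straightedge_mid (a point): Centre, 20 mm up, of the loose aluminium box-section straightedge with black end caps: 500 mm long (x), 60 wide (y), 40 high (z), 0.3 to 0.6 kg, flat on the bench. Its face to the pulleys is 30 mm from here along its -y. At the start 85 to 110 mm in front of the pump pulley's face plane, up to 0.15 rad askew; its x points the same way as the pump set's x.
- spanner: Bystander: loose steel open-ended spanner, about 180 mm, lying on the bench in front of the straightedge. Leave it.
- grease_tin: Bystander: steel tin, 68 mm diameter, 70 mm high, origin under its centre. Leave it.
- bolt_tray: Bystander: open grey plastic tray 110 x 80 x 35 mm, origin under its centre. Leave it.

How it is judged:
On the way, in this order (a step that is already met when the one before it is completed fails the run):
1. the straightedge lies flush on the pump pulley's face, touching both sides of its rim (gaps under 2 mm) (y of pump_rim_near in the frame of straightedge_mid between -0.032 and -0.027 m and y of pump_rim_far in the frame of straightedge_mid between -0.032 and -0.027 m and x of pump_rim_near in the frame of straightedge_mid above -0.24 m and x of motor_rim in the frame of straightedge_mid below 0.24 m), for 0.2 s.
2. the motor's pulley touches the straightedge too (gap under 2 mm) (y of motor_rim in the frame of straightedge_mid above -0.032 m), for 0.2 s.
At the end, for the whole second after the job is handed in: The straightedge lies flat on the bench, its face within 2 mm of both marked points of the pump pulley's rim and within 2 mm of the motor pulley's face, spanning them all (all of step 1 and y of motor_rim in the frame of straightedge_mid between -0.032 and -0.027 m and angle between straightedge_mid's own z axis and vertical below 0.05 rad and height (world z) of straightedge_mid below 0.025 m); the robot touches nothing.
It fails at once if the straightedge is lifted off or tipped on the bench (15 mm or 0.3 rad) (height (world z) of straightedge_mid above 0.035 m or angle between straightedge_mid's own z axis and vertical above 0.3 rad).
It fails at once if a bystander is moved more than 30 mm (distance of any of spanner, grease_tin, bolt_tray from where it was at the start of the episode above 0.03 m).
It also fails if it takes over 56 s, if anything falls off the work surface, if the arm or the gripper's body presses on something with over 40 N, if the wrist force passes 120 N, or if a joint passes its speed limit or range.

## Robot

A 7-joint arm with a two-finger parallel gripper is mounted at the origin on the work surface. World frame = base frame: x ahead of the robot, y to its left, z up, the work surface at z = 0. Lengths are in m, angles in rad, forces in N, time in s.
With the tool pointing down it reaches from about 0.4 to 0.85 m from the base axis. Payload 4.4 kg.
Tool frame: the origin (TCP) lies at the very end of the fingers, on their centre line; the grasp point (between the pads) lies 19 mm behind it; z points along the fingers, y is the direction in which the jaws open and shut (so a half turn about z gives the same grasp; the last joint's range is limited). The gripper opens to 94 mm and grips with 3 to 60 N. Pads are 16 mm wide; open, the fingers measure 119 mm over their backs; the gripper's body (75 mm by 177 mm) begins 78 mm behind the grasp point.
Start: joints at [1.145, 0.628, 0.038, 1.517, -0.027, 0.996, -0.02], TCP at [0.229, -0.608, 0.205] pointing down, gripper open.
Joint ranges: [-3.06, 3.06], [-0.37, 2.12], [-1.25, 1.32], [0.18, 2.47], [-1.1, 4.24], [0.23, 1.98], [-2.94, 2.94]. Speed limits (rad/s): [2.57, 2.57, 3.14, 3.14, 3.14, 3.14, 3.14].

## Interface

Orientations are given as a unit quaternion [w, x, y, z].
In Python, from cell import r, capture, camera_info, boxes_of, silhouettes, pinpoint gives the robot as it stands. The module is installed in compiled form; this text tells all that it offers.
- The arm moves only by the tool play_rows, never from a script. Its argument "series" is a list of rows, each a list of 5 numbers: the shift along the tool's x, y, z in cm, then the turn about the tool's z in degrees, then the opening, from 0 (shut) to 1 (fully open). In form: [[x, y, z, twist, jaw], ...]. A call has 1 to 20 rows; each row shifts and turns the commanded pose from where the row before left it, along the tool's axes as they then stand; what a row does not reach is not made up. A row lasts 1/8 s, in which the tool goes at most 62.5 mm and 10.7 degrees, less where a joint would pass 70% of its speed; a pose out of reach is approached as far as the arm can. A call is refused whole if a number of a shift passes 6.25 or a number of a turn 10.7, either way. A call with a gripper value outside its range is refused whole. The fingers move at their own pace and stop on an object; the grip force is fixed at half the most. Time passes only in rows, so rows that do not move let the fingers close. It gives the time, the measured TCP pose, the force and the opening at its end, in the units of the state.
- r.observe(): the state, without advancing time (a new reading comes with each control period).
- capture(name): name is "side" or "top"; returns the picture (400x640x3 uint8, red, green, blue); there is no depth.
- camera_info(name): a dict with "vertical_fov" (degrees; the focal length in pixels is half the picture's height over the tangent of half this angle, whatever the lens; pixels are square), "cx", "cy" (the principal point, pixels), "rvec" (rotation vector, rad) and "tvec" (3), from world to camera coordinates, as OpenCV has them. Camera axes: x right, y down, z forward; pixel columns grow to the right and rows downward; lengths in m; the calibration is good to about 2 mm. A picture is of the moment at which its call begins. camera_info takes no time and is no camera call.
- r.sign_off(): hands the job in, once; it reports no verdict.
Trained networks look in the newest picture that a camera, given by its name, has taken for a name from the list of things; names that differ only in an ending like _2 or _b are one class to them, and where a whole thing is asked for, a point or a joint stands for the part that bears it (a point fixed in the world has none). Each returns a list of dicts, best first, with "p" (0 to 1); they miss things now and then, are a little off and sometimes report something else, mostly with a low value. They report only what shows in the picture. A call takes as long as a camera call.
- boxes_of(camera, target): "pixel" ([column, row] in pixels, amid what is visible of it).
- silhouettes(camera, target): "region" (400x640 bool, what is visible of it) and "pixel" ([column, row] in pixels, amid what is visible of it).
- pinpoint(camera, target): "pixel" ([column, row] in pixels: a listed point, or the origin of a listed thing).
The state is a dict: "t": time; "joints": joint angles; "joint_velocities": joint speeds; "joint_torque": joint torques, N m; "tcp_pos": TCP position; "ee_rot": TCP orientation; "ft_force": force on the tool from outside, world axes, zero at the start; "wrist_torque": the same for the moment, N m; "opening": finger opening in m.
Only numpy, scipy, OpenCV 4.12 (cv2) and the standard library are available. Lean on these libraries where they do the work, as an engineer would, in place of code of your own. Each camera call takes 0.05 s, during which the arm holds its last target.

## Working session

There is one attempt and no reset: what is moved stays moved. The work goes in short steps, Python scripts to look and compute and a tool call to move; the robot and the scene stay as the last step left them, time stands still between calls to the robot, and variables do not carry over. Pictures are saved under pics/ and viewed, and the job is handed in when it is done.

Besides the shell and the picture viewer there is one more tool, called after "Call:" as name(argument=value, ...) on one line, values as JSON. play_rows: Moves the arm, as the interface text tells. Its arguments: {"type":"object","properties":{"series":{"type":"array"}},"required":["series"]}

```bash
mkdir -p pics; python3 - <<'E'
from cell import *
import cv2,numpy as np
print(r.observe())
for c in("side","top"):
    im=capture(c); cv2.imwrite(f"pics/{c}0.png",im[:,:,::-1]); print(c,camera_info(c))
    for t in("pump_rim_near","pump_rim_far","motor_rim","motor_box","straightedge_mid","spanner","grease_tin","bolt_tray","pumpset"):
        print(t,[(np.round(d["pixel"],1),round(d["p"],2)) for d in pinpoint(c,t)[:2]])
print(r.observe()["t"])
E
```

```text
{'t': 0.0, 'joints': array([ 1.14517715,  0.62932319,  0.03842677,  1.51833485, -0.0269854 ,
        0.99631011, -0.01999922]), 'joint_velocities': array([ 1.26288102e-03, -6.67094169e-04,  1.83470085e-04,  4.82614758e-04,
        2.83126275e-06,  1.09372208e-03,  2.34078873e-04]), 'joint_torque': array([-6.32905667e-04, -5.49723315e+01,  1.14328332e+00, -1.86627084e+01,
       -5.22560393e-02,  2.37960817e-02,  1.68113297e-04]), 'tcp_pos': array([ 0.22866867, -0.60774777,  0.20457933]), 'ee_rot': array([-9.11549382e-04,  9.83857504e-01,  1.78951250e-01, -1.79039376e-04]), 'ft_force': array([-0.3241177 ,  0.25600342, -0.71140652]), 'wrist_torque': array([ 0.00288188,  0.0460182 , -0.02916573]), 'opening': 0.09424642885702082}
side {'vertical_fov': 56.96847745052934, 'cx': 320.3889070335978, 'cy': 195.3093301319227, 'rvec': array([ 0.08939783, -2.87201062,  1.1863951 ]), 'tvec': array([0.56316437, 0.12652832, 1.06325768])}
pump_rim_near [(array([365.7, 215.2]), 0.79), (array([287. , 151.3]), 0.15)]
pump_rim_far [(array([329.9, 221.4]), 0.83)]
motor_rim [(array([278.9, 215.6]), 0.77)]

[... 180 characters left out ...]
ray [(array([288. , 150.1]), 0.66)]
pumpset [(array([314.5, 221.4]), 0.59)]
top {'vertical_fov': 42.18260566006613, 'cx': 318.9502113986727, 'cy': 195.0126933998119, 'rvec': array([ 2.1675395 , -2.12774066,  0.2007834 ]), 'tvec': array([-0.03853943,  0.58889934,  1.33644491])}
pump_rim_near [(array([323.2, 250.6]), 0.88)]
pump_rim_far [(array([317. , 214.6]), 0.94), (array([214.6, 233.2]), 0.21)]
motor_rim [(array([317.9, 159.6]), 0.61)]
motor_box [(array([370.8, 143.7]), 0.76)]
straightedge_mid [(array([285.3, 210.5]), 0.95)]
spanner [(array([217. , 178.8]), 0.7)]
grease_tin [(array([214.6, 234.3]), 0.94)]
bolt_tray [(array([442.5, 156.4]), 0.73)]
pumpset [(array([316.5, 201.4]), 0.78)]
1.0
```

View pics/side0.png

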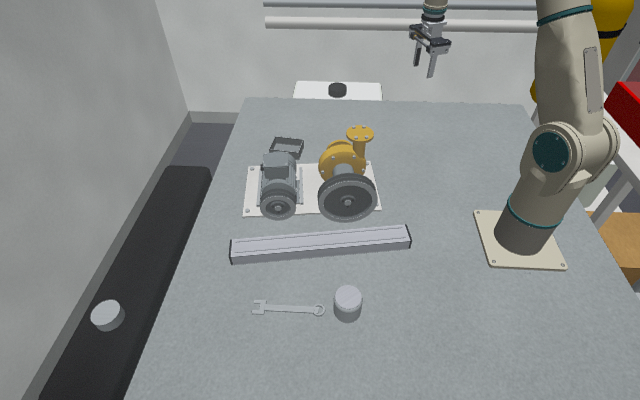

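View pics/top0.png

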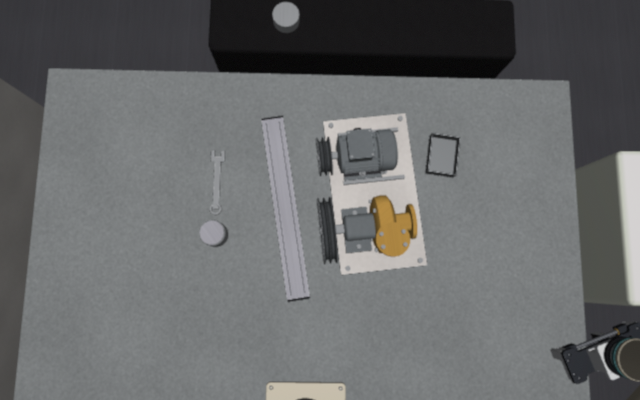

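```bash
cat > h.py <<'E'
import numpy as np,cv2
from cell import *
def cam(c):
    i=camera_info(c);f=200/np.tan(np.radians(i["vertical_fov"])/2)
    return np.array([[f,0,i["cx"]],[0,f,i["cy"]],[0,0,1]]),np.array(i["rvec"]),np.array(i["tvec"])
def proj(c,P):
    K,rv,t=cam(c);return cv2.projectPoints(np.array(P,float).reshape(-1,1,3),rv,t,K,None)[0].reshape(-1,2)
def at(c,px,z):
    K,rv,t=cam(c);R=cv2.Rodrigues(rv)[0];d=R.T@np.linalg.solve(K,[px[0],px[1],1]);o=-R.T@t
    return o+d*(z-o[2])/d[2]
E
python3 - <<'E'
from h import *
np.set_printoptions(suppress=True,precision=4)
D={"pump_rim_near":((365.7,215.2),(323.2,250.6),.03),"pump_rim_far":((329.9,221.4),(317,214.6),.03),"motor_rim":((278.9,215.6),(317.9,159.6),.03),"motor_box":((273.8,156.8),(370.8,143.7),.15),"straightedge":((321.1,245.2),(285.3,210.5),.02),"spanner":((287.5,308.5),(217,178.8),.003),"tin":((349.1,309.2),(214.6,234.3),0),"tray":((288,150.1),(442.5,156.4),0),"pumpset":((314.5,221.4),(316.5,201.4),0)}
for k,(a,b,z) in D.items(): print(k,at("side",a,z),at("top",b,z))
for c in("side","top"):
    K,rv,t=cam(c);print(c,-cv2.Rodrigues(rv)[0].T@t)
E
```

```text
pump_rim_near [ 0.4321 -0.0408  0.03  ] [ 0.4429 -0.0418  0.03  ]
pump_rim_far [ 0.537  -0.0103  0.03  ] [ 0.539  -0.0237  0.03  ]
motor_rim [ 0.6893 -0.0242  0.03  ] [ 0.6907 -0.0236  0.03  ]
motor_box [ 0.7125 -0.1509  0.15  ] [ 0.7065 -0.1538  0.15  ]
straightedge [0.5576 0.07   0.02  ] [0.5498 0.0622 0.02  ]
spanner [0.6291 0.2568 0.003 ] [0.6365 0.2534 0.003 ]
tin [0.4768 0.2477 0.    ] [0.4834 0.2531 0.    ]
tray [ 0.7092 -0.3749  0.    ] [ 0.7148 -0.375   0.    ]
pumpset [ 0.5845 -0.0335  0.    ] [ 0.5794 -0.0223  0.    ]
side [0.5114 0.6961 0.8471]
top [0.3654 0.0037 1.4145]
```

```bash
python3 - <<'E'
from h import *
from scipy.optimize import least_squares
np.set_printoptions(suppress=True,precision=4)
S={}
for c in("side","top"):
    s=silhouettes(c,"straightedge_mid"); print(c,[(x["p"],x["region"].sum()) for x in s[:2]])
    S[c]=s[0]["region"]; cv2.imwrite(f"pics/m_{c}.png",S[c].astype(np.uint8)*255)
np.savez("S.npz",**S)
# straightedge: fit projected hull silhouettes
def hullmask(c,p):
    ca,sa=np.cos(p[2]),np.sin(p[2]);P=[]
    for x in(-.25,.25):
        for y in(-.03,.03):
            for z in(0,.04): P.append([p[0]+ca*x-sa*y,p[1]+sa*x+ca*y,z])
    h=cv2.convexHull(proj(c,P).astype(np.float32)); h8=np.round(h*256).astype(np.int32)
    m=np.zeros((400,640),np.uint8); cv2.fillConvexPoly(m,h8,255,cv2.LINE_AA,8); return m/255.
from scipy.optimize import minimize
for cs in(("side",),("top",),("side","top")):
    f=lambda p:sum(np.abs(hullmask(c,p)-S[c]).sum() for c in cs)
    q=min((minimize(f,[.553,.066,a],method="Nelder-Mead",options=dict(initial_simplex=np.array([[.553,.066,a],[.57,.066,a],[.553,.08,a],[.553,.066,a+.04]]),xatol=1e-5)) for a in(-.1,0,.1)),key=lambda q:q.fun); print(cs,q.x,q.fun)
# bed corners
K={}
for c,cor in(("top",[(324,122),(405,114),(426,264),(342,273)]),("side",[(248,167),(244,216),(382,210),(372,163)])):
    g=cv2.cvtColor(cv2.imread(f"pics/{c}0.png"),cv2.COLOR_BGR2GRAY)
    q=cv2.cornerSubPix(g,np.array(cor,np.float32).reshape(-1,1,2),(4,4),(-1,-1),(3,50,.01)).reshape(-1,2);K[c]=q;print(c,q)
L={"top":[(.215,-.045),(.215,-.28),(-.215,-.28),(-.215,-.045)],"side":[(.215,-.28),(.215,-.045),(-.215,-.045),(-.215,-.28)]}
def W(p,X):
    X=np.array(X);ca,sa=np.cos(p[2]),np.sin(p[2]);return np.c_[p[0]+ca*X[:,0]-sa*X[:,1],p[1]+sa*X[:,0]+ca*X[:,1],X[:,2]]
for cs in(("side",),("top",),("side","top")):
    def res(p): return np.concatenate([(proj(c,W(p,[(*l,.01) for l in L[c]]))-K[c]).ravel() for c in cs])
    q=least_squares(res,[.58,-.03,0.],loss="soft_l1"); print(cs,q.x,np.round(q.fun,1))
E
```

```text
side [(0.8, np.int64(4698))]
top [(0.7, np.int64(4068)), (0.32, np.int64(14272))]
('side',) [0.5606 0.0659 0.1715] 312.7607843137255
('top',) [0.5605 0.0645 0.1723] 396.2980392156863
('side', 'top') [0.5603 0.065  0.1723] 718.2039215686274
top [[322.6191 121.3667]
 [404.2891 112.7407]
 [426.459  264.9403]
 [341.3402 273.9346]]
side [[247.6965 167.5904]
 [242.7339 215.583 ]
 [382.     210.    ]
 [372.     163.    ]]
('side',) [ 0.5864 -0.0113  0.1161] [ 1.  -1.3 -0.8  1.   0.6  0.6 -0.7 -1.5]
('top',) [ 0.5877 -0.0178  0.1305] [-0.3 -0.3  0.4 -0.2  0.5 -0.2 -0.6  0.8]
('side', 'top') [ 0.5871 -0.0166  0.1276] [ 0.1 -1.8 -0.8  0.4 -0.  -1.3 -2.  -2.9 -0.5 -0.1  0.3  0.3 -0.1  0.4
 -1.3  1.1]
```

```bash
python3 - <<'E'
import cv2
for c,(x,y,w,h) in(("top",(250,100,190,210)),("side",(220,110,210,170))):
    im=cv2.imread(f"pics/{c}0.png")[y:y+h,x:x+w]; s=min(800/w,600/h); cv2.imwrite(f"pics/{c}0z.png",cv2.resize(im,None,fx=3.5 if c=="side" else 2.8,fy=3.5 if c=="side" else 2.8,interpolation=cv2.INTER_CUBIC))
E
```

```text
(no output)
```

View pics/top0z.png

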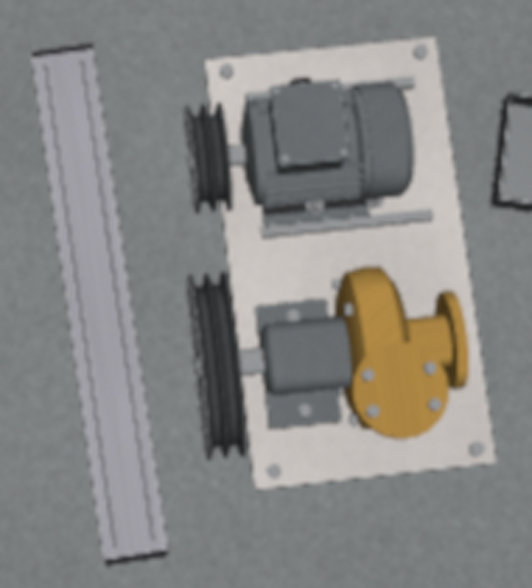

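Call:
play_rows(series=[[0,0,-5,0,1],[0,0,-5,0,1],[0,0,-5,0,1],[3.75,-4.2,0,0,1],[3.75,-4.2,0,0,1],[3.75,-4.2,0,0,1],[3.75,-4.2,0,0,1],[3.75,-4.2,0,0,1],[3.75,-4.2,0,0,1],[3.75,-4.2,0,0,1],[3.75,-4.2,0,0,1],[3.75,-4.2,0,0,1],[3.75,-4.2,0,0,1],[3.75,-4.2,0,0,1],[3.75,-4.2,0,0,1],[3.75,-4.2,0,0,1],[3.75,-4.2,0,0,1]])

```text
t: 3.22
tcp_pos: [0.5138, 0.1283, 0.3557]
ee_rot: [0.0, 0.984, 0.179, 0.0]
ft_force: [0.9, -0.6, -0.1]
opening: 0.0937
```

Call:
play_rows(series=[[0,0,0,-9.6,1],[0,0,0,-9.6,1],[0,0,0,-9.6,1],[0,0,0,-9.6,1],[0,0,0,-9.6,1],[0,0,0,-9.6,1],[0,0,0,-9.6,1],[0,0,0,-9.5,1],[0,0,0,0,1]])

```text
t: 4.35
tcp_pos: [0.5132, 0.1266, 0.3555]
ee_rot: [-0.0, 0.661, 0.75, 0.0]
ft_force: [-0.9, -0.4, -0.4]
opening: 0.0941
```

```bash
cat >> h.py <<'E'
PO=np.array([.587,-.0175]);PY=.128
def toP(w): 
    c,s=np.cos(PY),np.sin(PY);d=np.array(w[:2])-PO;return np.array([c*d[0]+s*d[1],-s*d[0]+c*d[1]])
def st():
    from scipy.spatial.transform import Rotation as R
    o=r.observe();q=o["ee_rot"];M=R.from_quat([q[1],q[2],q[3],q[0]]).as_matrix()
    print("t",round(o["t"],2),"tcp",np.round(o["tcp_pos"],4),"pump",np.round(toP(o["tcp_pos"]),4),"toolx deg",np.round(np.degrees(np.arctan2(M[1,0],M[0,0])),2),"tilt",np.round(np.degrees(np.arccos(-M[2,2])),2),"F",np.round(o["ft_force"],1))
    return o,M
def goto(px,py,z):
    o,M=st();c,s=np.cos(PY),np.sin(PY);w=np.array([PO[0]+c*px-s*py,PO[1]+s*px+c*py,z]);print("tool cm to target",np.round(M.T@(w-o["tcp_pos"])*100,2))
E
python3 -c "
from h import *
goto(-.055,.155,.010)"
```

```text
t 4.35 tcp [0.5132 0.1266 0.3555] pump [-0.0548  0.1524] toolx deg 97.2 tilt 0.01 F [-0.9 -0.4 -0.4]
tool cm to target [ 2.600e-01 -2.000e-02  3.455e+01]
```

Call:
play_rows(series=[[0.3,0,5,0,1],[0,0,5,0,1],[0,0,5,0,1],[0,0,5,0,1],[0,0,5,0,1],[0,0,5,0,1],[0,0,3,0,1],[0,0,1.4,0,1],[0,0,0,0,1]])

```text
t: 5.48
tcp_pos: [0.5128, 0.1298, 0.0112]
ee_rot: [-0.0, 0.661, 0.75, -0.0]
ft_force: [-0.8, 0.6, 0.4]
opening: 0.0942
```

```bash
python3 -c "
from h import *
st()
for c in('side','top'): cv2.imwrite(f'pics/{c}1.png',capture(c)[:,:,::-1])"
```

```text
t 5.47 tcp [0.5128 0.1298 0.0112] pump [-0.0548  0.1556] toolx deg 97.25 tilt 0.04 F [-0.8  0.6  0.4]
```

View pics/side1.png

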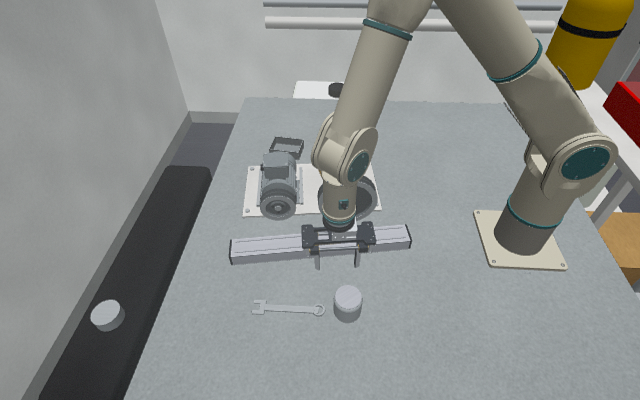

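View pics/top1.png

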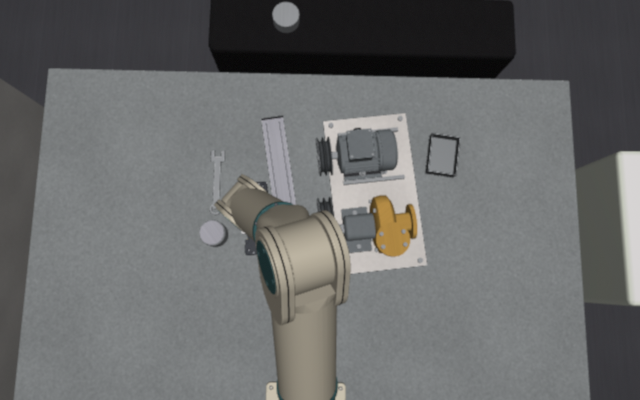

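Call:
play_rows(series=[[-1.5,0,0,0,1],[-1,0,0,0,1],[-0.8,0,0,0,1],[-0.8,0,0,0,1],[-0.8,0,0,0,1],[-0.8,0,0,0,1],[-0.8,0,0,0,1],[-0.7,0,0,0,1],[-0.5,0,0,0,1],[0,0,0,0,1]])

```text
t: 6.82
tcp_pos: [0.5224, 0.0519, 0.0113]
ee_rot: [0.0, 0.661, 0.75, -0.001]
ft_force: [0.6, 2.0, 1.5]
opening: 0.0941
```

```bash
python3 -c "
from h import *
st()
for c in('side','top'): cv2.imwrite(f'pics/{c}2.png',capture(c)[:,:,::-1])
cv2.imwrite('pics/side2z.png',cv2.resize(cv2.imread('pics/side2.png')[130:280,210:420],None,fx=3.5,fy=3.5,interpolation=2))"
```

```text
t 6.83 tcp [0.5224 0.0519 0.0113] pump [-0.0552  0.0771] toolx deg 97.21 tilt 0.1 F [0.6 2.  1.5]
```

View pics/side2z.png

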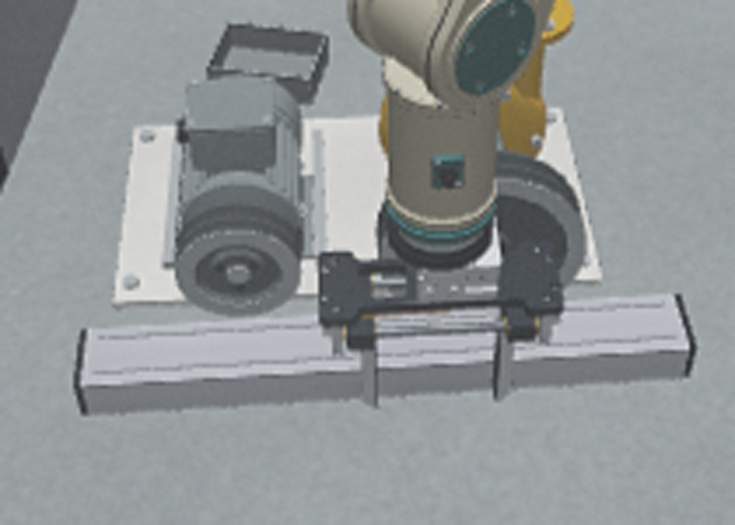

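View pics/top2.png

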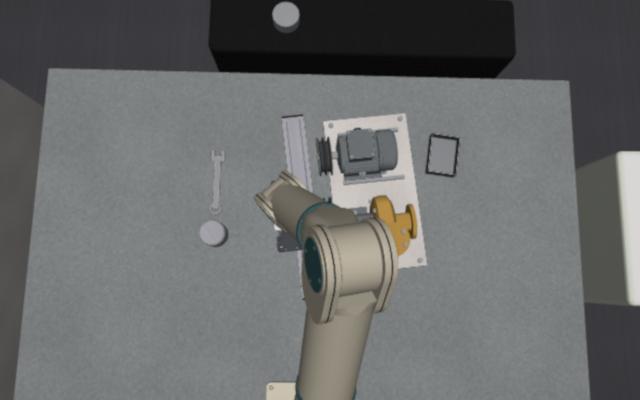

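Call:
play_rows(series=[[-0.2,0,0,0,1],[-0.2,0,0,0,1],[-0.2,0,0,0,1],[0,0,0,0,1]])

```text
t: 7.42
tcp_pos: [0.5232, 0.0469, 0.0114]
ee_rot: [-0.0, 0.661, 0.751, -0.0]
ft_force: [-1.4, 1.2, -0.2]
opening: 0.0938
```

Call:
play_rows(series=[[-0.15,0,0,0,1],[0,0,0,0,1]])

```text
t: 7.68
tcp_pos: [0.5236, 0.0458, 0.0115]
ee_rot: [0.0, 0.661, 0.751, -0.0]
ft_force: [-0.9, 0.9, -0.9]
opening: 0.0937
```

Call:
play_rows(series=[[-0.15,0,0,0,1],[0,0,0,0,1]])

```text
t: 7.92
tcp_pos: [0.524, 0.045, 0.0115]
ee_rot: [-0.0, 0.661, 0.751, 0.0]
ft_force: [-0.5, 2.7, -1.6]
opening: 0.0939
```

Call:
play_rows(series=[[-0.15,0,0,0,1],[0,0,0,0,1]])

```text
t: 8.18
tcp_pos: [0.524, 0.0449, 0.0116]
ee_rot: [-0.001, 0.661, 0.751, 0.001]
ft_force: [-1.1, 5.9, -0.8]
opening: 0.0939
```

Call:
play_rows(series=[[-0.15,0,0,0,1],[0,0,0,0,1]])

```text
t: 8.43
tcp_pos: [0.5241, 0.0449, 0.0116]
ee_rot: [-0.001, 0.661, 0.751, 0.002]
ft_force: [-2.7, 8.7, -0.7]
opening: 0.094
```

Call:
play_rows(series=[[-0.15,0,0,0,1],[0,0,0,0,1]])

```text
t: 8.68
tcp_pos: [0.5241, 0.0449, 0.0117]
ee_rot: [-0.002, 0.66, 0.751, 0.003]
ft_force: [-2.0, 10.7, -0.2]
opening: 0.094
```

```bash
python3 -c "
from h import *
st()"
```

```text
t 8.68 tcp [0.5241 0.0449 0.0117] pump [-0.0544  0.0699] toolx deg 97.33 tilt 0.39 F [-2.  10.7 -0.2]
```

Call:
play_rows(series=[[1.5,0,0,0,1],[0,-2.3,0,0,1],[0,-2.2,0,0,1],[-0.8,0,0,0,1],[-0.3,0,0,0,1],[-0.2,0,0,0,1],[0,0,0,0,1]])

```text
t: 9.55
tcp_pos: [0.4793, 0.0392, 0.0116]
ee_rot: [-0.002, 0.661, 0.751, 0.001]
ft_force: [-5.0, 7.9, 4.5]
opening: 0.094
```

Call:
play_rows(series=[[-0.2,0,0,0,1],[0,0,0,0,1]])

```text
t: 9.8
tcp_pos: [0.4793, 0.0392, 0.0116]
ee_rot: [-0.002, 0.661, 0.751, 0.002]
ft_force: [-7.1, 12.8, 6.2]
opening: 0.0942
```

Call:
play_rows(series=[[-0.2,0,0,0,1],[0,0,0,0,1]])

```text
t: 10.05
tcp_pos: [0.4793, 0.0392, 0.0117]
ee_rot: [-0.003, 0.66, 0.751, 0.003]
ft_force: [-7.3, 15.4, 5.5]
opening: 0.0941
```

Call:
play_rows(series=[[-0.2,0,0,0,1],[0,0,0,0,1]])

```text
t: 10.3
tcp_pos: [0.4793, 0.0393, 0.0117]
ee_rot: [-0.004, 0.66, 0.751, 0.004]
ft_force: [-8.3, 20.3, 6.0]
opening: 0.0938
```

```bash
python3 -c "
from h import *
st()"
```

```text
t 10.3 tcp [0.4793 0.0393 0.0117] pump [-0.0996  0.0701] toolx deg 97.39 tilt 0.69 F [-8.3 20.3  6. ]
```

Call:
play_rows(series=[[1.5,0,0,0,1],[3,0,0,0,1],[0,0,-5,0,1],[0,0,-5,0,0],[0,0,-5,0,0],[0,0,-5,0,0],[0,0,-5,0,0],[0,0,-4,0,0],[0,0,0,0,0]])

```text
t: 11.42
tcp_pos: [0.4775, 0.0748, 0.3049]
ee_rot: [0.003, 0.661, 0.75, 0.003]
ft_force: [-0.3, 0.5, -0.4]
opening: 0.038
```

```bash
python3 -c "
from h import *
goto(.10,-.195,.30)
print(r.observe()['joints'])"
```

```text
t 11.43 tcp [0.4775 0.0748 0.3049] pump [-0.0968  0.1055] toolx deg 97.19 tilt 0.44 F [-0.3  0.5 -0.4]
tool cm to target [-30.    19.75   0.66]
[ 0.30978332  0.33295283 -0.7042537   1.81776105  0.24629464  1.07167011
 -0.35940514]
```

Call:
play_rows(series=[[-5,3.3,0,0,0],[-5,3.3,0,0,0],[-5,3.3,0,0,0],[-5,3.3,0,0,0],[-5,3.3,0,0,0],[-5,3.3,0.6,0,0],[0,0,0,0,0],[0,0,0,0,0]])

```text
t: 12.42
tcp_pos: [0.7086, -0.1969, 0.2938]
ee_rot: [-0.001, 0.661, 0.751, -0.0]
ft_force: [-0.3, 0.7, 0.3]
opening: 0.0005
```

```bash
python3 - <<'E'
from h import *
from scipy.optimize import minimize
np.set_printoptions(suppress=True,precision=4)
goto(.10,-.195,.135)
print(r.observe()['joints'])
for c in('side','top'):
    im=capture(c);cv2.imwrite(f'pics/{c}3.png',im[:,:,::-1])
    for t,z in(("pump_rim_near",.03),("pump_rim_far",.03),("motor_rim",.03),("motor_box",.15),("straightedge_mid",.02)):
        d=pinpoint(c,t)[:1]
        if d: print(c,t,toP(at(c,d[0]["pixel"],z)),d[0]["p"])
cv2.imwrite('pics/side3z.png',cv2.resize(cv2.imread('pics/side3.png')[110:270,210:420],None,fx=3.5,fy=3.5,interpolation=2))
cv2.imwrite('pics/top3z.png',cv2.resize(cv2.imread('pics/top3.png')[100:310,250:440],None,fx=2.8,fy=2.8,interpolation=2))
E
```

```text
t 12.43 tcp [ 0.7086 -0.1969  0.2938] pump [ 0.0977 -0.1934] toolx deg 97.32 tilt 0.16 F [-0.3  0.7  0.3]
tool cm to target [-0.18  0.27 15.88]
[ 0.491   0.7591 -0.5813  1.0883  0.3926  1.3995  0.1025]
side pump_rim_near [-0.1528 -0.0084] 0.76
side pump_rim_far [-0.0446  0.0093] 0.88
side motor_rim [ 0.094  -0.0168] 0.85
side motor_box [ 0.1029 -0.1475] 0.66
side straightedge_mid [-0.0122  0.03  ] 0.59
top pump_rim_near [-0.1465  0.0016] 0.95
top pump_rim_far [-0.0514 -0.0007] 0.59
top motor_rim [ 0.1043 -0.0137] 0.82
top motor_box [ 0.1015 -0.1441] 0.77
top straightedge_mid [-0.0228  0.0313] 0.64
```

View pics/side3z.png

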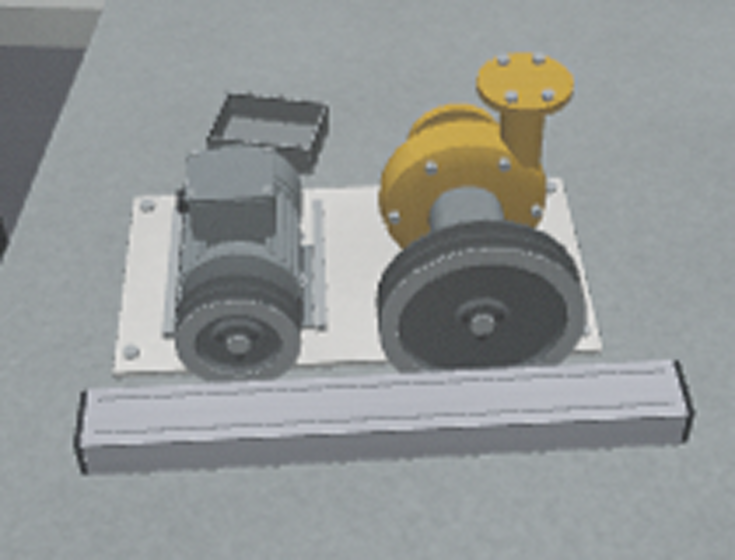

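View pics/top3z.png

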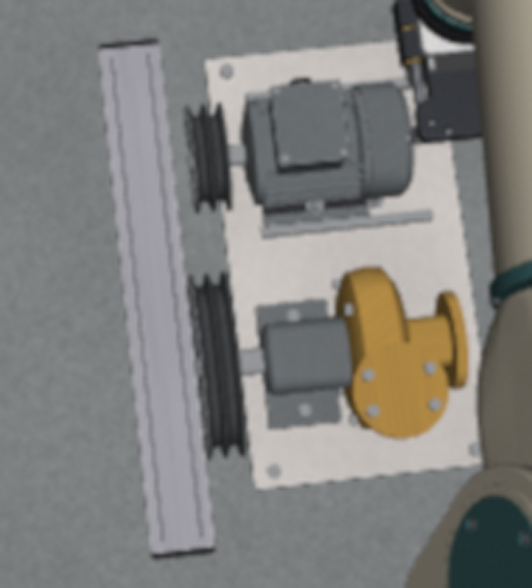

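Call:
play_rows(series=[[-0.2,0.25,5,0,0],[0,0,5,0,0],[0,0,3.5,0,0],[0,0,1.5,0,0],[0,0,0.8,0,0],[0,0,0,0,0]])

```text
t: 13.78
tcp_pos: [0.7125, -0.1991, 0.1383]
ee_rot: [0.001, 0.661, 0.751, 0.0]
ft_force: [1.1, 0.3, 0.9]
opening: 0.0004
```

```bash
python3 - <<'E'
from h import *
goto(.10,-.148,.135)
cv2.imwrite('pics/side4z.png',cv2.resize(capture("side")[110:270,210:420,::-1],None,fx=3.5,fy=3.5,interpolation=2))
E
```

```text
t 13.78 tcp [ 0.7125 -0.1991  0.1383] pump [ 0.1013 -0.1961] toolx deg 97.31 tilt 0.08 F [1.1 0.3 0.9]
tool cm to target [ 4.81 -0.13  0.33]
```

View pics/side4z.png

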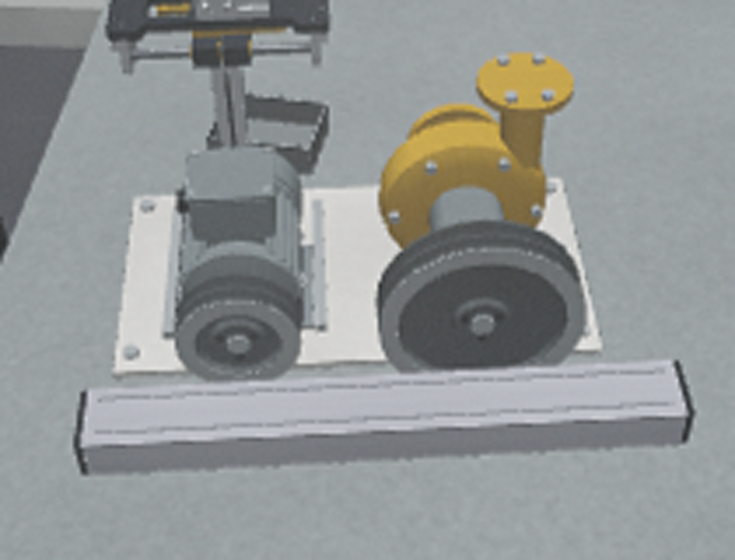

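Call:
play_rows(series=[[1,0,0,0,0],[1,0,0,0,0],[0.5,0,0,0,0],[0,0,0,0,0]])

```text
t: 14.32
tcp_pos: [0.7088, -0.1733, 0.1378]
ee_rot: [0.0, 0.66, 0.751, 0.0]
ft_force: [0.8, -0.1, -0.1]
opening: 0.0007
```

Call:
play_rows(series=[[0.5,0,0,0,0],[0.5,0,0,0,0],[0,0,0,0,0]])

```text
t: 14.7
tcp_pos: [0.7075, -0.1659, 0.1374]
ee_rot: [0.001, 0.661, 0.751, -0.001]
ft_force: [0.9, -2.7, -0.4]
opening: 0.0002
```

Call:
play_rows(series=[[0.5,0,0,0,0],[0.2,0,0,0,0],[0,0,0,0,0]])

```text
t: 15.08
tcp_pos: [0.7069, -0.1615, 0.1375]
ee_rot: [0.002, 0.661, 0.75, -0.001]
ft_force: [2.2, -6.6, -0.9]
opening: 0.0003
```

```bash
python3 - <<'E'
from h import *
goto(.10,-.144,.138)
E
```

```text
t 15.07 tcp [ 0.7069 -0.1615  0.1375] pump [ 0.1006 -0.1581] toolx deg 97.17 tilt 0.29 F [ 2.2 -6.6 -0.9]
tool cm to target [ 1.41 -0.06 -0.06]
```

Call:
play_rows(series=[[0.3,0,0,0,0],[0.3,0,0,0,0],[0,0,0,0,0]])

```text
t: 15.45
tcp_pos: [0.7062, -0.1555, 0.1374]
ee_rot: [0.002, 0.662, 0.75, -0.001]
ft_force: [1.8, -7.2, -0.4]
opening: 0.0005
```

Call:
play_rows(series=[[0.3,0,0,0,0],[0.2,0,0,0,0],[0,0,0,0,0]])

```text
t: 15.82
tcp_pos: [0.7056, -0.1507, 0.1374]
ee_rot: [0.002, 0.662, 0.75, -0.001]
ft_force: [2.7, -8.2, -1.1]
opening: 0.0003
```

```bash
python3 - <<'E'
from h import *
goto(.10,-.144,.138)
cv2.imwrite('pics/side5z.png',cv2.resize(capture("side")[110:270,210:420,::-1],None,fx=3.5,fy=3.5,interpolation=2))
cv2.imwrite('pics/top5z.png',cv2.resize(capture("top")[100:310,250:440,::-1],None,fx=2.8,fy=2.8,interpolation=2))
E
```

```text
t 15.82 tcp [ 0.7056 -0.1507  0.1374] pump [ 0.1006 -0.1473] toolx deg 97.16 tilt 0.3 F [ 2.7 -8.2 -1.1]
tool cm to target [ 0.33 -0.06 -0.06]
```

View pics/side5z.png

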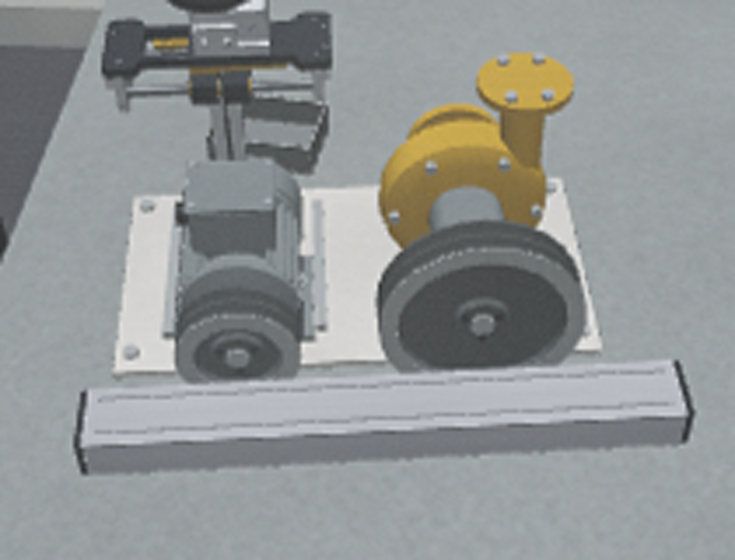

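View pics/top5z.png

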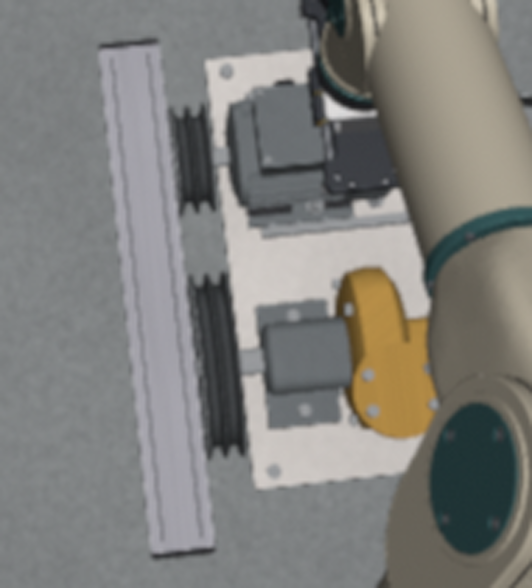

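Call:
play_rows(series=[[0.15,0,0,0,0],[0,0,0,0,0]])

```text
t: 16.18
tcp_pos: [0.7055, -0.1499, 0.1374]
ee_rot: [0.003, 0.662, 0.75, -0.002]
ft_force: [2.5, -8.5, -2.3]
opening: 0.0006
```

Call:
play_rows(series=[[0.1,0,0,0,0],[0,0,0,0,0]])

```text
t: 16.42
tcp_pos: [0.7055, -0.1499, 0.1375]
ee_rot: [0.003, 0.662, 0.75, -0.002]
ft_force: [2.6, -8.6, -1.2]
opening: 0.0004
```

```bash
cat >> h.py <<'E'
def shift(base,c="side"):
    # subpixel shift of patches around the straightedge ends vs baseline
    a=cv2.cvtColor(cv2.imread(base),cv2.COLOR_BGR2GRAY);b=cv2.cvtColor(capture(c),cv2.COLOR_RGB2GRAY)
    P={"side":[(225,215,40,35),(390,210,25,35),(265,235,60,14)],"top":[(280,105,35,30),(295,280,40,30),(284,130,22,60)]}[c]
    for x,y,w,h in P:
        A,B=[np.float32(i[y:y+h,x:x+w]) for i in(a,b)]
        M=np.eye(2,3,dtype=np.float32)
        try: _,M=cv2.findTransformECC(A,B,M,cv2.MOTION_TRANSLATION,(3,100,1e-5),None,1)
        except cv2.error as e: print("ecc fail");continue
        print(c,(x,y),"shift px",np.round(M[:,2],2))
    return b
E
python3 - <<'E'
from h import *
goto(.10,-.144,.138)
for c in("side","top"):shift(f"pics/{c}3.png",c)
E
```

```text
t 16.43 tcp [ 0.7055 -0.1499  0.1375] pump [ 0.1006 -0.1465] toolx deg 97.11 tilt 0.42 F [ 2.6 -8.6 -1.2]
tool cm to target [ 0.25 -0.06 -0.06]
side (225, 215) shift px [-0.02  0.09]
side (390, 210) shift px [0.   0.02]
side (265, 235) shift px [ 0.54 -0.01]
top (280, 105) shift px [-0.12  0.02]
top (295, 280) shift px [0.01 0.01]
top (284, 130) shift px [-0.12  0.44]
```

Call:
play_rows(series=[[0.1,0,0,0,0],[0,0,0,0,0]])

```text
t: 16.77
tcp_pos: [0.7054, -0.1494, 0.1375]
ee_rot: [0.003, 0.662, 0.749, -0.002]
ft_force: [2.6, -10.5, -1.9]
opening: -0.0
```

```bash

python3 - <<'E'
from h import *
goto(.10,-.144,.138)
for c in("side","top"):
  b=shift(f"pics/{c}3.png",c); cv2.imwrite(f"pics/{c}6.png",b)
cv2.imwrite('pics/side6z.png',cv2.resize(cv2.imread("pics/side6.png")[180:250,220:390],None,fx=4.7,fy=4.7,interpolation=2))
cv2.imwrite('pics/top6z.png',cv2.resize(cv2.imread("pics/top6.png")[105:285,270:350],None,fx=3.3,fy=3.3,interpolation=2))
E
```

```text
t 16.77 tcp [ 0.7054 -0.1494  0.1375] pump [ 0.1006 -0.1459] toolx deg 97.09 tilt 0.45 F [  2.6 -10.5  -1.9]
tool cm to target [ 0.19 -0.06 -0.05]
side (225, 215) shift px [0.   0.26]
side (390, 210) shift px [0.05 0.08]
side (265, 235) shift px [ 3.6  -0.07]
top (280, 105) shift px [-0.29  0.06]
top (295, 280) shift px [-0.07  0.01]
top (284, 130) shift px [-0.12  2.42]
```

View pics/side6z.png

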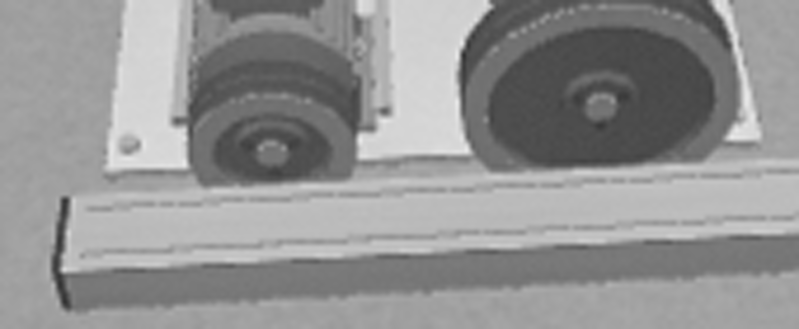

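View pics/top6z.png

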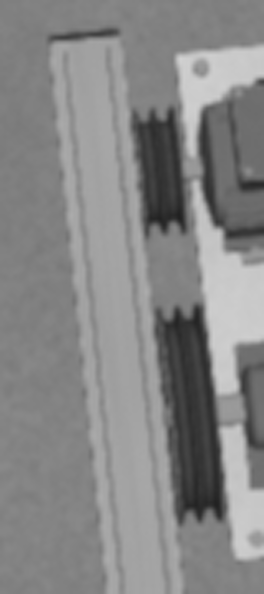

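Call:
play_rows(series=[[-1,0,0,0,0],[-2,0,0,0,0],[0,0,-4,0,0],[0,0,-5,0,0],[0,0,-5,0,0],[0,0,-3,0,0],[-6,0,0,0,0],[-6,0,0,0,0],[0,0,0,0,0]])

```text
t: 18.0
tcp_pos: [0.7224, -0.2998, 0.3059]
ee_rot: [0.0, 0.664, 0.748, -0.001]
ft_force: [-0.0, 0.3, 0.2]
opening: 0.0007
```

```bash

python3 - <<'E'
from h import *
np.set_printoptions(suppress=True,precision=4)
st()
for c in("side","top"):
  b=shift(f"pics/{c}3.png",c); cv2.imwrite(f"pics/{c}7.png",cv2.cvtColor(capture(c),cv2.COLOR_RGB2BGR))
  for t,z in(("pump_rim_near",.03),("pump_rim_far",.03),("motor_rim",.03),("straightedge_mid",.02),("spanner",0),("grease_tin",0),("bolt_tray",0)):
        d=pinpoint(c,t)[:1]
        if d: print(c,t,toP(at(c,d[0]["pixel"],z)),at(c,d[0]["pixel"],z)[:2],round(d[0]["p"],2))
cv2.imwrite('pics/side7z.png',cv2.resize(cv2.imread("pics/side7.png")[180:250,220:390],None,fx=4.7,fy=4.7,interpolation=2))
cv2.imwrite('pics/top7z.png',cv2.resize(cv2.imread("pics/top7.png")[105:305,270:440],None,fx=3,fy=3,interpolation=2))
E
```

```text
t 18.0 tcp [ 0.7224 -0.2998  0.3059] pump [ 0.0982 -0.2973] toolx deg 96.77 tilt 0.17 F [-0.   0.3  0.2]
side (225, 215) shift px [-0.02  0.28]
side (390, 210) shift px [0.06 0.07]
side (265, 235) shift px [ 3.62 -0.05]
side pump_rim_near [-0.1492 -0.0062] [ 0.4398 -0.0427] 0.72
side pump_rim_far [-0.0382  0.0124] [ 0.5475 -0.0101] 0.59
side motor_rim [ 0.0988 -0.0022] [ 0.6853 -0.0071] 0.89
side straightedge_mid [-0.0171  0.0265] [0.5667 0.0066] 0.72
side spanner [0.0725 0.2594] [0.6258 0.249 ] 0.77
side grease_tin [-0.0131 -0.0162] [ 0.5761 -0.0352] 0.61
side bolt_tray [ 0.0653 -0.3592] [ 0.6976 -0.3654] 0.74
top (280, 105) shift px [-0.26  0.05]
top (295, 280) shift px [-0.05  0.  ]
top (284, 130) shift px [-0.11  2.38]
top pump_rim_near [-0.1504  0.0004] [ 0.4378 -0.0363] 0.81
top pump_rim_far [-0.0459 -0.0076] [ 0.5424 -0.0309] 0.82
top motor_rim [0.0951 0.0079] [0.6803 0.0025] 0.56
top spanner [0.0815 0.2609] [0.6346 0.2516] 0.98
top grease_tin [-0.0683  0.2783] [0.4838 0.2498] 0.95
top bolt_tray [-0.0372  0.0036] [ 0.5496 -0.0186] 0.41
```

View pics/side7z.png

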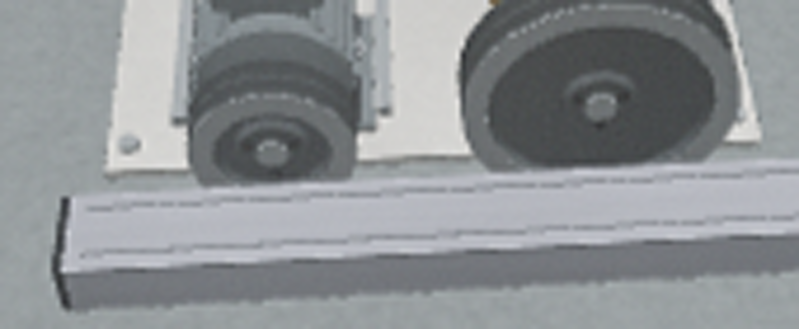

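View pics/top7z.png

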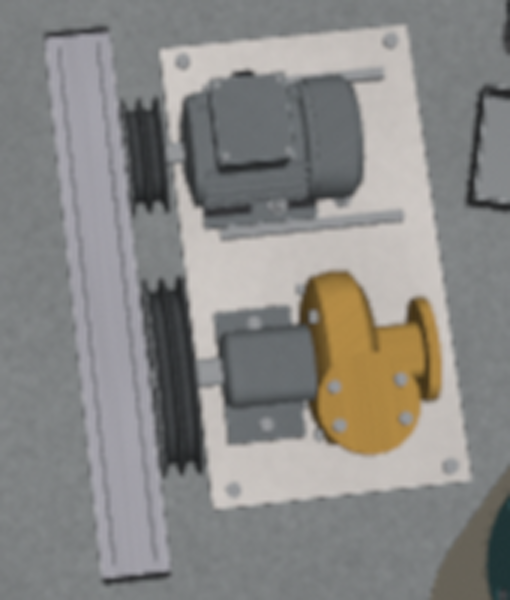

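```bash
python3 -c "
from cell import r
print(r.sign_off(),r.observe()['t'])"
```

```text
the job is handed in; nothing more can be done
the job is handed in; nothing more can be done
```

The straightedge is lying against the pump pulley and the motor pulley is touching it. I handed the job in at about 18 s of the 56 s allowed; no verdict came back.

- **Straightedge:** I pushed it with the open fingers, first near its middle, then centred on the pump pulley. It stopped moving while the force rose to about 20 N. The two places where the tool stopped lie on a line within about 0.2° of the pump set's measured direction, so it is flush on both sides of the rim.
- **Motor:** I pushed the terminal box with closed fingers until the force rose from about 8.5 N to 10.5 N. At the same moment the motor end of the straightedge moved slightly, which confirms the pulleys' contact.
- **Last checks:** After I backed the arm off, that end was still about 0.3 px from its flush position in both cameras, roughly 0.7–1 mm. I estimate that leaves about 0.3 mm of gap at the pump rim point nearer the motor, against the 2 mm allowed. I did not push the straightedge back to remove it.
- **Bystanders:** The spanner showed no movement in either camera. The tin was unmoved in the top camera and the tray in the side camera, to within about 15 mm.
- **Checks that disagreed:** The networks' readings of the rim points scattered by up to about 12 mm. They also misplaced the tin (side camera) and the tray (top camera), and one of my image-shift patches along the bar gave no usable result. I relied on the contact forces, tool positions and end-patch shifts instead.

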